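# Zero the coating gauge, then hold it on the ringed spot of a sloping test panel

## Task

Take the cordless coating gauge out of its stand and zero it: hold it upright on the middle of the bare steel zero plate for about a second, pressed lightly so that its spring nose is pushed into the green band. Then lift it away and hold it square to the white painted panel on the tilting stand, nose inside the red ring and again pressed lightly into the green band. Finish while still holding it there for the reading; do not press hard, shift the plate, the panel or its stand, or disturb the beaker, vial and stapler.

Things in the scene. Friction and masses are not known exactly. Their poses are not given: they have to be found in the camera images.
- gauge: cordless gauge, 160 g, nose down in its stand. Black box body with orange bands, display to own -x: 36 (x) by 28 mm (y), z = 58 to 134 mm; steel neck 18 mm diameter, z = 14 to 58; spring nose 13 mm diameter, z = 0 to 14. Origin: centre of the nose's flat face (nose out), own z along the gauge to its top end. Grip the body across 28 mm (own y) or 36 mm, about z = 106 mm; pull straight up.
- nose (a joint): how far the spring nose is pushed in, m: 0 fully out, 0.010 at the stop. Spring: starts to move at 1.5 N, then 0.5 N per mm (4 N at 5 mm; rigid at the stop). A green band on the nose, 6.5 to 11.5 mm from its face, slides into the neck, whose mouth is 14 mm from the face when out: the mouth is in the green at 2.5 to 7.5 mm; aim for 5 mm.
- nose_tip (a point): centre of the flat face of the spring nose; axes as the gauge's
- gauge_holder: heavy fixed gauge stand: grey 54 x 54 mm block on a black 76 x 76 x 8 mm foot, 70 mm high in all, upright 21 mm hole down to the foot. The gauge's shoulder rests on its top, nose face 12 mm above the bench, clear of the foot. Origin on the bench under the centre, yaw as the gauge's. It and the zero plate may have changed places.
- zero_plate: zero plate: loose round black plate, 60 mm diameter, 8 mm high, with a bare bright steel disc of 50 mm diameter on it, whose top is 10 mm above the bench. Origin at the centre of the underside, 200 g.
- zero_face (a point): centre of the top of the bare steel disc
- panel_stand: fixed grey base of the tilting panel stand, 130 (x) by 176 mm (y), 14 mm high; origin on the bench under its centre, low side of the table to own -x. Hinge line along own y at x = -55, z = 28 mm. At y = +-82 mm a curved steel rod rises to 95 mm; black clamp knobs out to y = +-98 mm.
- tilt_table: sloping aluminium table with the white painted steel test panel clipped on it. Origin mid hinge line; own x up the slope, own z square to it. Panel: 100 mm (x = 10 to 110) by 118 mm (y = -59 to 59), painted face at z = 11 mm; two steel clips at its upper corners stand 2 mm proud. Clamped, far edge raised, at a slope of 14 to 32 degrees that varies; it stays as it is under a light push.
- ring_centre (a point): centre of the red adhesive ring on the painted face (inner diameter 26 mm, outer 32 mm, flat); own x points up the slope, own z square out of the face. Its place on the panel varies.
- beaker: small empty glass beaker, 45 mm diameter, 57 mm high, origin under its centre; bystander
- vial_clear: clear vial with white cap, 27 mm diameter, 52 mm high, origin under its centre; bystander
- stapler: red stapler, 26 x 75 x 34 mm, origin under its centre; bystander
There are look-alikes about, which are no part of the job. Of the things shaped like the gauge, the black one is meant.

How it is judged:
By the outcome, as a careful person would: the job done as asked, in the order asked, and still so for the second after the job is handed in, while the arm keeps its last pose, push and grip.
It also fails if it takes over 51 s, if anything falls off the work surface, if the arm or the gripper's body presses on something with over 40 N, if the wrist force passes 120 N, or if a joint passes its speed limit or range.

## Robot

A 6-joint arm with a two-finger parallel gripper is mounted at the origin on a cart in front of the work surface, level with it; the furniture and walls round the work are solid. World frame = base frame: x ahead of the robot, y to its left, z up, the work surface at z = 0. Lengths are in mm, angles in rad, forces in N, time in s.
With the tool pointing down it reaches from about 400 to 825 mm from the base axis. Payload 7 kg.
Tool frame: the origin (TCP) lies at the very end of the fingers, on their centre line; the grasp point (between the pads) lies 19 mm behind it; z points along the fingers, y is the line along which they close (so a half turn about z gives the same grasp; the last joint's range is limited). The gripper opens to 88 mm and grips with 3 to 60 N. Pads are 19 mm wide; open, the fingers measure 130 mm over their backs; the gripper's body (78 mm by 193 mm) begins 47 mm behind the grasp point.
Start: joints at [1.42, 0.359, 0.012, 0, -1.224, -0.288], TCP at [286.781, 611.025, 226.561] pointing down, gripper open.
Joint ranges: [-3.07, 3.07], [-1.43, 2.12], [-1.02, 1.25], [-3.03, 1.67], [-3.05, -0], [-3.03, 3.03]. Speed limits (rad/s): [2.39, 2.39, 3.01, 3.14, 3.14, 3.14].

## Interface

Orientations are given as a rotation vector (axis times angle).
In Python, from station import ctrl gives the robot as it stands. The module is installed in compiled form; this text tells all that it offers.
- The arm moves only by the tool arm_command, never from a script. Its argument "moves" is a list of rows, each an object with "travel": the shift along the tool's x, y, z in cm, a list of three; "rot": the turn, a rotation vector about the tool's x, y, z in degrees, a list of three; "grip": the opening, from 0 (shut) to 1 (fully open). A call has 1 to 20 rows; each row shifts and turns the commanded pose from where the row before left it, along the tool's axes as they then stand; what a row does not reach is not made up. A row lasts 1/12 s, in which the tool goes at most 41.7 mm and 7.16 degrees, less where a joint would pass 70% of its speed; a pose out of reach is approached as far as the arm can. A call is refused whole if a number of a shift passes 4.17 or a number of a turn 7.16, either way. A call with a gripper value outside its range is refused whole. The fingers move at their own pace and stop on an object; the grip force is fixed at half the most. Time passes only in rows, so rows that do not move let the fingers close. It gives the time, the measured TCP pose, the force, the opening and the grip force at its end, in the units of the state.
- ctrl.observe(): the state, without advancing time (a new reading comes with each control period).
- ctrl.grab_frame(name): name is "side" or "top"; returns a dict with "color" (420x560x3 uint8, red, green, blue), "depth" (420x560 float32, mm along the optical axis (not along the pixel's ray), 0 where there is no reading), "camera_matrix" (3x3 intrinsics, pixels), "dist_coeffs" ([k1, k2, p1, p2, k3] as OpenCV has them; the pictures are not rectified), "T" (4x4, takes a point from camera to world coordinates). Camera axes: x right, y up, looking along -z (the intrinsics and any distortion apply to the point x, -y, -z); pixel columns grow to the right and rows downward; lengths in mm; the calibration is good to about 2 mm. A picture is of the moment at which its call begins.
- ctrl.finish_job(): hands the job in; it is judged then, once.
The state is a dict: "time": time; "joints": joint angles; "dq": joint speeds; "effort": joint torques, N m; "tcp_pos": TCP position; "tool_rot": TCP orientation; "wrist_force": force on the tool from outside, world axes, zero at the start; "wrist_torque": the same for the moment, N m; "gripper_width": opening from 0.0 (shut) to 1.0 (fully open); "grip_force": force on a finger pad.
Only numpy, scipy, OpenCV 4.12 (cv2) and the standard library are available. Lean on these libraries where they do the work, as an engineer would, in place of code of your own. Each camera call takes 0.05 s, during which the arm holds its last target. There are 200 camera calls.

## Working session

There is one attempt and no reset: what is moved stays moved. The work goes in short steps, Python scripts to look and compute and a tool call to move; the robot and the scene stay as the last step left them, time stands still between calls to the robot, and variables do not carry over. Pictures are saved under pics/ and viewed, at most 10 in all, crops included, and the job is handed in when it is done.

Besides the shell and the picture viewer there is one more tool, called after "Call:" as a command line: name --argument value ..., lists and objects as JSON in quotes. arm_command: Moves the arm, as the interface text tells. Its arguments: {"type":"object","properties":{"moves":{"type":"array"}},"required":["moves"]}

```bash
mkdir -p pics
cat > h.py <<'E'
import numpy as np, cv2, pickle
from scipy.spatial.transform import Rotation as R
from station import ctrl
def grab(n):
    f=ctrl.grab_frame(n); pickle.dump(f,open(f'{n}.pkl','wb')); return f
def load(n): return pickle.load(open(f'{n}.pkl','rb'))
def ray(f,uv):
    p=cv2.undistortPoints(np.array(uv,float).reshape(-1,1,2),f['camera_matrix'],np.array(f['dist_coeffs']))[:,0]
    d=np.c_[p[:,0],-p[:,1],-np.ones(len(p))]; T=np.array(f['T'])
    return T[:3,3], d@T[:3,:3].T
def onz(f,uv,z):
    o,d=ray(f,uv); return o+d*((z-o[2])/d[:,2])[:,None]
def dep(f,uv):
    o,d=ray(f,uv); uv=np.array(uv).reshape(-1,2).astype(int)
    return o+d*f['depth'][uv[:,1],uv[:,0]][:,None]
def proj(f,P):
    T=np.array(f['T']); c=(np.atleast_2d(P)-T[:3,3])@T[:3,:3]; c=c*[1,-1,-1]
    return cv2.projectPoints(c,np.zeros(3),np.zeros(3),f['camera_matrix'],np.array(f['dist_coeffs']))[0][:,0]
def tri(fa,ua,fb,ub):
    oa,da=ray(fa,ua);ob,db=ray(fb,ub);out=[]
    for a,b in zip(da,db):
        s=np.linalg.lstsq(np.c_[a,-b],ob-oa,rcond=None)[0]
        out.append(np.r_[(oa+a*s[0]+ob+b*s[1])/2,np.linalg.norm(oa+a*s[0]-ob-b*s[1])])
    return np.array(out)
E
python3 - <<'E'
from h import *
for n in('top','side'):
    f=grab(n); cv2.imwrite(f'pics/{n}0.png',f['color'][...,::-1]); print(n,np.array(f['T']).round(2).tolist(),f['camera_matrix'],(f['depth']>0).mean())
print(ctrl.observe())
E
```

```text
top [[-0.01, 0.98, -0.18, 349.24], [-1.0, -0.01, 0.03, -136.19], [0.03, 0.19, 0.98, 975.29], [0.0, 0.0, 0.0, 1.0]] [[502.87262717   0.         280.77483444]
 [  0.         502.87262717 210.44129602]
 [  0.           0.           1.        ]] 0.9961394557823129
side [[-1.0, 0.02, -0.07, 454.31], [-0.07, -0.45, 0.89, 606.1], [-0.02, 0.89, 0.45, 437.67], [0.0, 0.0, 0.0, 1.0]] [[512.16052116   0.         276.17166038]
 [  0.         512.16052116 211.34808038]
 [  0.           0.           1.        ]] 0.9960034013605442
{'time': 0.1, 'joints': array([ 1.42009064e+00,  3.59310643e-01,  1.11373663e-02, -3.00145149e-04,
       -1.22411917e+00, -2.88083335e-01]), 'dq': array([-6.75718202e-05, -1.28909713e-03,  1.35233947e-03,  1.21688044e-03,
       -9.71250631e-04,  1.28598255e-03]), 'effort': array([-1.03484264e-03, -5.84167099e+01,  2.93749702e+01,  7.01545939e+00,
        1.01423595e-02, -5.01058003e-05]), 'tcp_pos': array([286.61900836, 610.6270552 , 225.71518089]), 'tool_rot': array([ 3.06477615e+00, -6.83559633e-01, -2.80818341e-04]), 'wrist_force': array([ 0.6183963 ,  1.01763447, -0.10863888]), 'wrist_torque': array([0.02365566, 0.01101001, 0.00568839]), 'grip_force': 0.0, 'gripper_width': 0.9981105945804496}
```

View pics/top0.png

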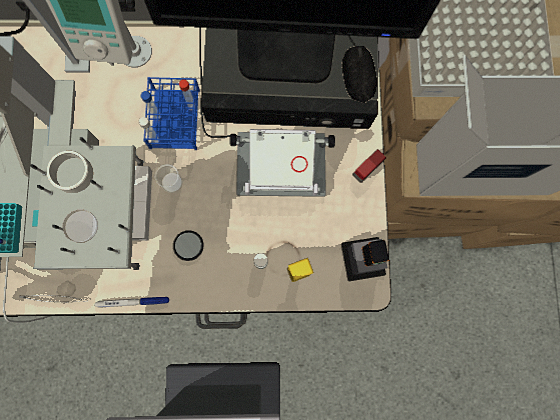

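View pics/side0.png

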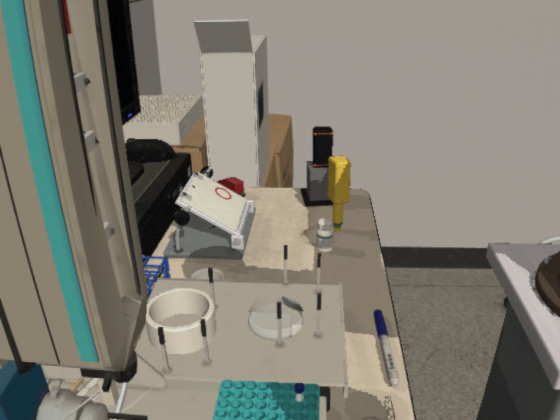

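The top view shows the black gauge in its stand at (375,252), and the yellow look-alike at (300,268). The zero plate is at (188,245), the ring at (299,164), the vial at (260,260), the beaker at (168,178) and the stapler at (369,165). In the side view the black gauge is at (322,145) and the yellow one at (339,180). Candidates for the gauge are therefore black at top (375,252) and yellow at top (300,268); I choose the black one.

Run:
```python
from h import *
t=load('top');s=load('side')
np.set_printoptions(suppress=True,precision=1)
a=cv2.resize(t['color'][225:295,330:400],None,fx=5.5,fy=5.5,interpolation=cv2.INTER_CUBIC)
b=cv2.resize(s['color'][115:215,285:365],None,fx=3.85,fy=3.85,interpolation=cv2.INTER_CUBIC)
im=np.zeros((400,720,3),np.uint8);im[:a.shape[0],:a.shape[1]]=a;im[:b.shape[0],390:390+b.shape[1]]=b
cv2.imwrite('pics/crop1.png',im[...,::-1])
def allpts(f):
    h,w=f['depth'].shape;vv,uu=np.mgrid[:h,:w];uv=np.c_[uu.ravel(),vv.ravel()]
    P=dep(f,uv);P[f['depth'].ravel()==0]=np.nan;return P.reshape(h,w,3)
T=allpts(t);S=allpts(s)
for n,f,P in(('top',t,T),('side',s,S)):
    hsv=cv2.cvtColor(f['color'],cv2.COLOR_RGB2HSV)
    red=((hsv[...,0]<8)|(hsv[...,0]>172))&(hsv[...,1]>110)&(hsv[...,2]>80)
    box=(slice(150,180),slice(282,318)) if n=='top' else (slice(180,205),slice(208,240))
    m=np.zeros(red.shape,np.uint8);m[box]=red[box]
    c=max(cv2.findContours(m,cv2.RETR_EXTERNAL,cv2.CHAIN_APPROX_NONE)[0],key=cv2.contourArea)
    e=cv2.fitEllipse(c);print(n,'ring',e)
    # panel plane: white px near the ring
    u,v=map(int,e[0]);r=25 if n=='top' else 15
    q=P[v-r:v+r,u-r:u+r].reshape(-1,3) if n=='side' else P[145:180,258:312].reshape(-1,3)
    q=q[~np.isnan(q[:,0])]
    for _ in range(5):
        c0=q.mean(0);nn=np.linalg.svd(q-c0)[2][2];nn*=np.sign(nn[2]);k=abs((q-c0)@nn);q=q[k<max(2.5*k.std(),1)]
    o,d=ray(f,[e[0]]);print(' plane n',nn.round(4),'slope',np.degrees(np.arccos(nn[2])),'az',np.degrees(np.arctan2(nn[1],nn[0])),len(q),k.std(),'ringpt',o+d[0]*((c0-o)@nn)/(d[0]@nn))
    f['e']=e[0]
print('tri ring',tri(t,[t['e']],s,[s['e']]))
# heights
def cl(name,lo,hi,xr,yr):
    for n,P in(('top',T),('side',S)):
        m=(P[...,2]>lo)&(P[...,2]<hi)&(P[...,0]>xr[0])&(P[...,0]<xr[1])&(P[...,1]>yr[0])&(P[...,1]<yr[1])
        if m.sum()<5: print(name,n,'few');continue
        q=P[m];print(name,n,m.sum(),'mean',q.mean(0),'min',np.percentile(q,2,0),'max',np.percentile(q,98,0),cv2.minAreaRect(q[:,:2].astype(np.float32)))
g=T[252,375];p=T[245,188];print('gauge px',g,'plate px',p,'yellow',T[268,300],'vial',T[260,260],'beaker',T[178,168],'bench',T[220,300],T[200,200])
gx=(g[0]-60,g[0]+60);gy=(g[1]-60,g[1]+60)
cl('gauge top',140,170,gx,gy);cl('holder top',62,78,gx,gy);cl('foot',5,12,gx,gy);cl('body',90,140,gx,gy)
cl('plate',6,16,(p[0]-50,p[0]+50),(p[1]-50,p[1]+50))
cl('yellow',40,300,(T[268,300][0]-50,T[268,300][0]+50),(T[268,300][1]-40,T[268,300][1]+40))
```

```text
top ring ((298.9538879394531, 163.78936767578125), (15.506701469421387, 15.977476119995117), 71.97997283935547)
 plane n [-0.5  0.   0.8] slope 31.824908017040578 az 178.91315153077866 835 0.2975859056046195 ringpt [ 609.8 -201.2   63.6]
side ring ((232.04437255859375, 184.6702880859375), (10.895381927490234, 23.392498016357422), 107.0728988647461)
 plane n [-0.3 -0.3  0.9] slope 25.671046103257662 az -138.13089564068787 258 1.1560191608550479 ringpt [ 615.1 -324.    27.9]
tri ring [[ 598.7 -199.9   83.9   10.4]]
gauge px [ 434.2 -319.4  145.2] plate px [464.3  10.9  10.5] yellow [ 409.5 -194.7  134.8] vial [ 430.7 -127.3   52.1] beaker [599.1  54.8   1.3] bench [ 513.9 -206.    -3.3] [555.2  -8.6  -3.2]
gauge top top 356 mean [ 436.  -325.4  144.5] min [ 419.2 -339.3  140.8] max [ 453.  -311.9  147.6] ((436.19769287109375, -326.0383605957031), (35.94162368774414, 28.71885871887207), 9.09152889251709)
gauge top side 147 mean [ 438.  -319.7  145.2] min [ 420.9 -336.3  140.3] max [ 455.  -309.9  147.9] ((438.3898010253906, -324.67828369140625), (35.58169937133789, 30.358978271484375), 
[... 1120 characters left out ...]
.2568664550781, -314.8029479980469), (19.897113800048828, 38.28754806518555), 73.53021240234375)
plate top 637 mean [464.5  11.8   8.7] min [439.5 -13.7   6.2] max [490.1  37.8  12.5] ((464.9502258300781, 11.728275299072266), (56.853050231933594, 56.91888427734375), 57.37449264526367)
plate side few
yellow top 417 mean [ 407.4 -193.9  126.6] min [ 391.7 -213.3   66.9] max [ 424.2 -176.1  135.9] ((408.79010009765625, -195.2690887451172), (28.086814880371094, 36.09900665283203), 19.94136619567871)
yellow side 1037 mean [ 410.9 -183.9   98.2] min [ 394.2 -203.7   43.7] max [ 426.9 -174.3  135.1] ((410.7465515136719, -194.38775634765625), (28.66473388671875, 40.2105598449707), 16.86284065246582)
```

View pics/crop1.png

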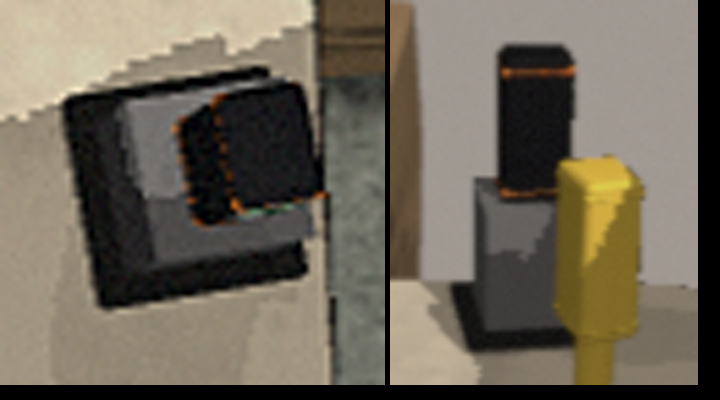

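The crop confirms the black gauge: orange bands, display side towards the robot, upright in the grey stand on its black foot. The yellow one is brighter and stands free. The side ring fit landed on the stapler, so I'll redo it and check heights along the swing.

Run:
```python
from h import *
t=load('top');s=load('side')
np.set_printoptions(suppress=True,precision=2)
def allpts(f):
    h,w=f['depth'].shape;vv,uu=np.mgrid[:h,:w];uv=np.c_[uu.ravel(),vv.ravel()]
    P=dep(f,uv);P[f['depth'].ravel()==0]=np.nan;return P.reshape(h,w,3)
T=allpts(t);S=allpts(s)
hsv=cv2.cvtColor(s['color'],cv2.COLOR_RGB2HSV)
red=(((hsv[...,0]<8)|(hsv[...,0]>172))&(hsv[...,1]>80)&(hsv[...,2]>80)).astype(np.uint8)
m=np.zeros_like(red);m[184:203,212:234]=red[184:203,212:234]
c=cv2.findContours(m,cv2.RETR_EXTERNAL,cv2.CHAIN_APPROX_NONE)[0];print([(len(k),cv2.boundingRect(k)) for k in c])
e=cv2.fitEllipse(max(c,key=len));print(e)
q=np.vstack([S[v,u] for v in range(190,225) for u in range(190,240) if hsv[v,u,1]<40 and hsv[v,u,2]>170]);q=q[~np.isnan(q[:,0])]
for _ in range(8):
    c0=q.mean(0);nn=np.linalg.svd(q-c0)[2][2];nn*=np.sign(nn[2]);k=abs((q-c0)@nn);q=q[k<max(2*k.std(),1)]
o,d=ray(s,[e[0]]);print('side n',nn,len(q),k.std(),o+d[0]*((c0-o)@nn)/(d[0]@nn))
q=T[145:180,258:312].reshape(-1,3)
for _ in range(8):
    c0=q.mean(0);nt=np.linalg.svd(q-c0)[2][2];nt*=np.sign(nt[2]);k=abs((q-c0)@nt);q=q[k<max(2*k.std(),.8)]
print('top n',nt,np.degrees(np.arccos(nt[2])),'centre',c0)
print('tri',tri(t,[(298.95,163.79)],s,[e[0]]))
# panel red-ring-free edge dir: dark rods etc
A=np.vstack([T.reshape(-1,3),S.reshape(-1,3)]);A=A[~np.isnan(A[:,0])]
r=np.hypot(A[:,0],A[:,1]);th=np.degrees(np.arctan2(A[:,1],A[:,0]))
B=T.reshape(-1,3);rb=np.hypot(B[:,0],B[:,1]);tb=np.degrees(np.arctan2(B[:,1],B[:,0]))
for a in range(-50,60,10):
    print(a,[int(np.nanmax(np.r_[0,B[(tb>=a)&(tb<a+10)&(rb>lo)&(rb<lo+100)][:,2]])) for lo in range(300,1000,100)])
print(B[~np.isnan(B[:,0])].max(0),'near plate y>70',np.nanmax(B[(B[:,1]>60)&(B[:,1]<130)&(B[:,0]>380)&(B[:,0]<560)][:,2]))
```

```text
[(37, (215, 187, 16, 12)), (28, (222, 184, 12, 7))]
((222.46649169921875, 192.80844116210938), (7.745786190032959, 17.262418746948242), 119.60589599609375)
side n [-0.52  0.01  0.85] 1026 0.26239351280508644 [ 611.79 -201.48   66.09]Traceback (most recent call last):
  File "<stdin>", line 19, in <module>
    u, s, vh = gufunc(a, signature=signature)
               ~~~~~~^^^^^^^^^^^^^^^^^^^^^^^^
    raise LinAlgError("SVD did not converge")
numpy.linalg.LinAlgError: SVD did not converge
```

Run:
```python
from h import *
t=load('top');s=load('side')
np.set_printoptions(suppress=True,precision=2)
def allpts(f):
    h,w=f['depth'].shape;vv,uu=np.mgrid[:h,:w];uv=np.c_[uu.ravel(),vv.ravel()]
    P=dep(f,uv);P[f['depth'].ravel()==0]=np.nan;return P.reshape(h,w,3)
T=allpts(t);S=allpts(s)
q=T[145:180,258:312].reshape(-1,3);q=q[~np.isnan(q[:,0])]
for _ in range(8):
    c0=q.mean(0);nt=np.linalg.svd(q-c0)[2][2];nt*=np.sign(nt[2]);k=abs((q-c0)@nt);q=q[k<max(2*k.std(),.8)]
print('top n',nt,np.degrees(np.arccos(nt[2])),'centre',c0,k.std())
print('tri',tri(t,[(298.95,163.79)],s,[(222.47,192.81)]))
B=T.reshape(-1,3);rb=np.hypot(B[:,0],B[:,1]);tb=np.degrees(np.arctan2(B[:,1],B[:,0]))
for a in range(-50,70,10):
    print(a,[int(np.nanmax(np.r_[0,B[(tb>=a)&(tb<a+10)&(rb>lo)&(rb<lo+100)][:,2]])) for lo in range(300,1000,100)])
print('near plate',np.nanmax(np.r_[0,B[(B[:,1]>60)&(B[:,1]<130)&(B[:,0]>380)&(B[:,0]<560)][:,2]]))
P=B[(abs(B[:,2]-(-1))<4)];print('bench z by region',[np.median(P[(abs(P[:,0]-x)<40)&(abs(P[:,1]-y)<40)][:,2]) for x,y in((465,80),(500,-250),(520,-50))])
Q=S.reshape(-1,3);Q=Q[abs(Q[:,2])<5];print('side bench',[np.median(Q[(abs(Q[:,0]-x)<40)&(abs(Q[:,1]-y)<40)][:,2]) for x,y in((465,80),(500,-250),(520,-50))])
```

```text
top n [-0.53  0.01  0.85] 31.776505609965515 centre [ 613.27 -174.81   65.38] 0.22992519845319875
tri [[ 610.46 -200.99   66.01    2.52]]
-50 [0, 4, 70, 0, 265, 266, 264]
-40 [2, 10, 149, 5, 338, 335, 265]
-30 [4, 138, 16, 97, 113, 259, 273]
-20 [4, 54, 52, 101, 103, 254, 94]
-10 [5, 12, 40, 96, 103, 240, 8]
0 [16, 14, 90, 118, 234, 280, 90]
10 [16, 143, 142, 143, 286, 274, 178]
20 [16, 142, 143, 272, 277, 2, 93]
30 [2, 93, 131, 118, 0, 0, 0]
40 [0, 11, 8, 0, 0, 0, 0]
50 [0, 0, 0, 0, 0, 0, 0]
60 [0, 0, 0, 0, 0, 0, 0]
near plate 143.7737602354498
bench z by region [np.float64(-1.2885580399014316), np.float64(-1.279301274360705), np.float64(-1.4345308111205668)]
side bench [np.float64(nan), np.float64(0.4327284460636065), np.float64(0.22794879930214051)]
  return _methods._mean(a, axis=axis, dtype=dtype,
  ret = ret.dtype.type(ret / rcount)
```

Call:
arm_command --moves '[{"travel": [0, 2.6, -2.6], "rot": [0, 0, 0], "grip": 1}, {"travel": [0, 2.6, -2.6], "rot": [0, 0, 0], "grip": 1}, {"travel": [0, 2.6, -2.6], "rot": [0, 0, 0], "grip": 1}, {"travel": [0, 2.6, -2.6], "rot": [0, 0, 0], "grip": 1}, {"travel": [0, 2.6, -2.6], "rot": [0, 0, 0], "grip": 1}, {"travel": [4, 0.15, 0], "rot": [0, 0, 4.2], "grip": 1}, {"travel": [4, 0.15, 0], "rot": [0, 0, 4.2], "grip": 1}, {"travel": [4, 0.15, 0], "rot": [0, 0, 4.2], "grip": 1}, {"travel": [4, 0.15, 0], "rot": [0, 0, 4.2], "grip": 1}, {"travel": [4, 0.15, 0], "rot": [0, 0, 4.2], "grip": 1}, {"travel": [4, 0.15, 0], "rot": [0, 0, 4.2], "grip": 1}, {"travel": [4, 0.15, 0], "rot": [0, 0, 4.2], "grip": 1}, {"travel": [4, 0.15, 0], "rot": [0, 0, 4.2], "grip": 1}]'

```text
time: 1.18
tcp_pos: [467.2, 280.5, 356.0]
tool_rot: [2.734, -1.545, -0.001]
wrist_force: [0.0, -0.1, -1.0]
gripper_width: 0.999
grip_force: 0.0
```

Call:
arm_command --moves '[{"travel": [4, 0.15, 0], "rot": [0, 0, 4.23], "grip": 1}, {"travel": [4, 0.15, 0], "rot": [0, 0, 4.23], "grip": 1}, {"travel": [4, 0.15, 0], "rot": [0, 0, 4.23], "grip": 1}, {"travel": [4, 0.15, 0], "rot": [0, 0, 4.23], "grip": 1}, {"travel": [4, 0.15, 0], "rot": [0, 0, 4.23], "grip": 1}, {"travel": [4, 0.15, 0], "rot": [0, 0, 4.23], "grip": 1}, {"travel": [4, 0.15, 0], "rot": [0, 0, 4.23], "grip": 1}, {"travel": [4, 0.15, 0], "rot": [0, 0, 4.23], "grip": 1}, {"travel": [4, 0.15, 0], "rot": [0, 0, 4.23], "grip": 1}, {"travel": [4, 0.15, 0], "rot": [0, 0, 4.23], "grip": 1}, {"travel": [4, 0.15, 0], "rot": [0, 0, 4.23], "grip": 1}, {"travel": [4, 0.15, 0], "rot": [0, 0, 4.23], "grip": 1}, {"travel": [4, 0.15, 0], "rot": [0, 0, 4.23], "grip": 1}, {"travel": [4, 0.15, 0], "rot": [0, 0, 4.23], "grip": 1}, {"travel": [4, 0.15, 0], "rot": [0, 0, 4.23], "grip": 1}, {"travel": [4, 0.15, 0], "rot": [0, 0, 4.23], "grip": 1}]'

```text
time: 2.52
tcp_pos: [437.5, -322.8, 356.0]
tool_rot: [1.411, -2.807, -0.001]
wrist_force: [1.0, -0.9, 1.0]
gripper_width: 0.995
grip_force: 0.0
```

Call:
arm_command --moves '[{"travel": [0, 0, 0], "rot": [0, 0, 6.3], "grip": 1}, {"travel": [0, 0, 0], "rot": [0, 0, 6.3], "grip": 1}, {"travel": [0, 0, 0], "rot": [0, 0, 6.3], "grip": 1}, {"travel": [0, 0, 0], "rot": [0, 0, 6.3], "grip": 1}, {"travel": [0, 0, 0], "rot": [0, 0, 6.3], "grip": 1}, {"travel": [0, 0, 0], "rot": [0, 0, 6.3], "grip": 1}, {"travel": [0, 0, 0], "rot": [0, 0, 6.3], "grip": 1}, {"travel": [0, 0, 0], "rot": [0, 0, 0], "grip": 1}]'

```text
time: 3.18
tcp_pos: [438.5, -321.1, 356.2]
tool_rot: [0.252, -3.131, -0.001]
wrist_force: [-0.8, 0.0, 1.6]
gripper_width: 0.998
grip_force: 0.0
```

```bash
cat >> h.py <<'E'
def delta(pos,rot):
    """shift (cm) and turn (deg) in tool axes from the measured pose to pos (mm), rot (matrix)"""
    o=ctrl.observe();A=R.from_rotvec(o['tool_rot']).as_matrix();rot=np.array(rot)
    print('t',o['time'],'tcp',o['tcp_pos'].round(1),'q',o['joints'].round(2),'F',o['wrist_force'].round(2),'w',o['gripper_width'])
    print('shift cm',(A.T@(np.array(pos)-o['tcp_pos'])/10).round(3),'turn deg',np.degrees(R.from_matrix(A.T@rot).as_rotvec()).round(2))
def frame(z,y):
    z=np.array(z,float)/np.linalg.norm(z);y=np.array(y,float);y-=z*(y@z);y/=np.linalg.norm(y)
    return np.c_[np.cross(y,z),y,z]
E
python3 - <<'E'
from h import *
a=np.radians(9.1)
delta([436.2,-325.5,99],frame([0,0,-1],[-np.sin(a),np.cos(a),0]))
E
```

```text
t 3.1833 tcp [ 438.5 -321.1  356.2] q [-0.27  0.08 -0.06 -0.   -1.43 -1.14] F [-0.78  0.04  1.56] w 0.9980826062259772
shift cm [ 0.279 -0.408 25.716] turn deg [ 0.03 -0.03  0.09]
```

Call:
arm_command --moves '[{"travel": [0.28, -0.41, 3.0], "rot": [0, 0, 0], "grip": 1}, {"travel": [0, 0, 3.5], "rot": [0, 0, 0], "grip": 1}, {"travel": [0, 0, 3.5], "rot": [0, 0, 0], "grip": 1}, {"travel": [0, 0, 3.5], "rot": [0, 0, 0], "grip": 1}, {"travel": [0, 0, 2.5], "rot": [0, 0, 0], "grip": 1}, {"travel": [0, 0, 0.5], "rot": [0, 0, 0], "grip": 1}, {"travel": [0, 0, 0], "rot": [0, 0, 0], "grip": 1}, {"travel": [0, 0, 0], "rot": [0, 0, 0], "grip": 1}]'

```text
time: 3.85
tcp_pos: [437.3, -326.2, 192.8]
tool_rot: [-0.263, 3.13, -0.002]
wrist_force: [-0.0, 0.6, -0.2]
gripper_width: 0.997
grip_force: 0.0
```

Run:
```python
from h import *
a=np.radians(9.1)
delta([436.2,-325.5,99],frame([0,0,-1],[-np.sin(a),np.cos(a),0]))
t=grab('top');s=grab('side')
a=cv2.resize(t['color'][190:310,280:420],None,fx=2.8,fy=2.8,interpolation=cv2.INTER_CUBIC)
b=cv2.resize(s['color'][60:200,250:390],None,fx=2.8,fy=2.8,interpolation=cv2.INTER_CUBIC)
im=np.zeros((400,790,3),np.uint8);im[:a.shape[0],:a.shape[1]]=a;im[:b.shape[0],395:395+b.shape[1]]=b
cv2.imwrite('pics/c2.png',im[...,::-1])
```

```text
t 3.85 tcp [ 437.3 -326.2  192.8] q [-0.28  0.17 -0.33  0.   -1.07 -1.12] F [-0.02  0.6  -0.19] w 0.9968155929800891
shift cm [0.1   0.099 9.384] turn deg [-0.06  0.03  0.5 ]
```

View pics/c2.png

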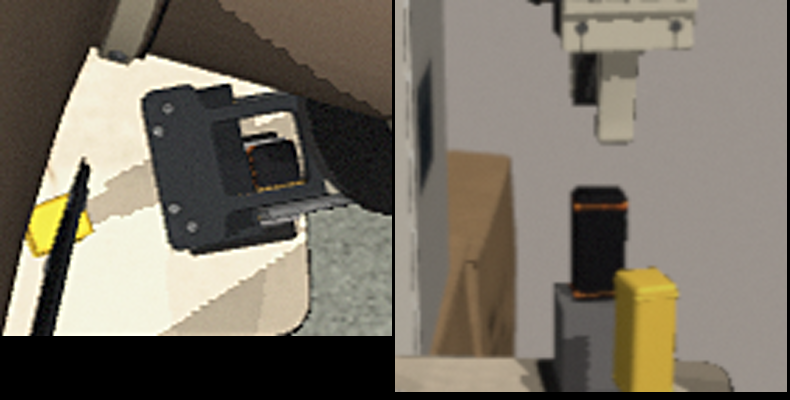

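The side view shows the open fingers above the gauge top, with the near finger tip at about original pixel (329,110). The top view shows the gauge between the fingers. I'll check the offset numerically.

Run:
```python
from h import *
s=load('side');t=load('top');o=ctrl.observe();A=R.from_rotvec(o['tool_rot']).as_matrix()
print(A[:,1])
print(proj(s,[o['tcp_pos']+A[:,1]*k for k in(44,55,65)]), proj(s,[[436.2,-325.5,146]]))
c=s['depth'][100:110,315:340];print(c[5].round(0)); uv=[(328,106)];print(dep(s,uv))
g=cv2.cvtColor(s['color'],cv2.COLOR_RGB2GRAY)[106,305:345];print(g)
```

```text
[-0.16594849  0.98613252 -0.00193822]
[[326.98923781 109.64248487]
 [328.1617622  111.31516191]
 [329.25032422 112.86886591]] [[322.96002707 128.14901923]]
[1918. 1923. 1923. 1918. 1925. 1920.  890.  882.  882.  882.  884.  880.
  883.  877.  878.  883.  881.  884.  882.  882. 1920. 1915. 1914. 1921.
 1916.]
[[ 429.3151187  -268.52192183  204.10250293]]
[148 148 147 148 148 148 148 147 148 148 149 149 149 147 147 143 104 113
 151 163 166 166 165 168 166 166 169 167 167 165 153 149 149 147 146 147
 149 148 148 148]
```

Call:
arm_command --moves '[{"travel": [0.1, 0.1, 2.5], "rot": [0, 0, 0.5], "grip": 1}, {"travel": [0, 0, 2.5], "rot": [0, 0, 0], "grip": 1}, {"travel": [0, 0, 2.5], "rot": [0, 0, 0], "grip": 1}, {"travel": [0, 0, 1.5], "rot": [0, 0, 0], "grip": 1}, {"travel": [0, 0, 0.3], "rot": [0, 0, 0], "grip": 1}, {"travel": [0, 0, 0], "rot": [0, 0, 0], "grip": 1}, {"travel": [0, 0, 0], "rot": [0, 0, 0], "grip": 1}, {"travel": [0, 0, 0], "rot": [0, 0, 0], "grip": 0.5}, {"travel": [0, 0, 0], "rot": [0, 0, 0], "grip": 0.4}, {"travel": [0, 0, 0], "rot": [0, 0, 0], "grip": 0.36}]'

```text
time: 4.78
tcp_pos: [436.1, -325.2, 99.7]
tool_rot: [-0.246, 3.13, -0.001]
wrist_force: [0.5, -0.2, -0.0]
gripper_width: 0.831
grip_force: 0.0
```

Call:
arm_command --moves '[{"travel": [0, 0, 0], "rot": [0, 0, 0], "grip": 0}, {"travel": [0, 0, 0], "rot": [0, 0, 0], "grip": 0}, {"travel": [0, 0, 0], "rot": [0, 0, 0], "grip": 0}, {"travel": [0, 0, 0], "rot": [0, 0, 0], "grip": 0}, {"travel": [0, 0, 0], "rot": [0, 0, 0], "grip": 0}, {"travel": [0, 0, 0], "rot": [0, 0, 0], "grip": 0}]'

```text
time: 5.28
tcp_pos: [435.4, -324.9, 98.5]
tool_rot: [0.246, -3.132, -0.0]
wrist_force: [0.5, 0.4, -0.0]
gripper_width: 0.38
grip_force: 0.0
```

Call:
arm_command --moves '[{"travel": [0, 0, 0], "rot": [0, 0, 0], "grip": 0}, {"travel": [0, 0, 0], "rot": [0, 0, 0], "grip": 0}, {"travel": [0, 0, 0], "rot": [0, 0, 0], "grip": 0}, {"travel": [0, 0, 0], "rot": [0, 0, 0], "grip": 0}]'

```text
time: 5.62
tcp_pos: [435.6, -325.0, 98.6]
tool_rot: [-0.246, 3.132, -0.0]
wrist_force: [0.7, -1.2, -0.0]
gripper_width: 0.319
grip_force: 30.0
```

Call:
arm_command --moves '[{"travel": [0, 0, 0], "rot": [0, 0, 0], "grip": 0}]'

```text
time: 5.7
tcp_pos: [435.5, -325.0, 98.6]
tool_rot: [-0.246, 3.132, -0.0]
wrist_force: [0.5, -0.4, -0.4]
gripper_width: 0.32
grip_force: 30.0
```

Call:
arm_command --moves '[{"travel": [0, 0, -0.5], "rot": [0, 0, 0], "grip": 0}, {"travel": [0, 0, -1.5], "rot": [0, 0, 0], "grip": 0}, {"travel": [0, 0, -2], "rot": [0, 0, 0], "grip": 0}, {"travel": [0, 0, -2.5], "rot": [0, 0, 0], "grip": 0}, {"travel": [0, 0, -3], "rot": [0, 0, 0], "grip": 0}, {"travel": [0, 0, -3], "rot": [0, 0, 0], "grip": 0}, {"travel": [0, 0, -2.5], "rot": [0, 0, 0], "grip": 0}, {"travel": [0, 0, 0], "rot": [0, 0, 0], "grip": 0}, {"travel": [0, 0, 0], "rot": [0, 0, 0], "grip": 0}, {"travel": [0, 0, 0], "rot": [0, 0, 0], "grip": 0}]'

```text
time: 6.53
tcp_pos: [434.8, -324.3, 247.8]
tool_rot: [0.245, -3.131, -0.002]
wrist_force: [-1.0, -0.0, -1.9]
gripper_width: 0.322
grip_force: 30.0
```

Run:
```python
from h import *
a=np.radians(9.1)
delta([464.8,11.8,249],frame([0,0,-1],[-np.sin(a),np.cos(a),0]))
s=grab('side');cv2.imwrite('pics/s3.png',cv2.resize(s['color'][50:190,260:400],None,fx=4,fy=4,interpolation=cv2.INTER_CUBIC)[...,::-1])
o=ctrl.observe();A=R.from_rotvec(o['tool_rot']).as_matrix()
print(proj(s,[o['tcp_pos']+A[:,2]*k for k in(0,28.6,72.6,86.6)]))
```

```text
t 6.5333 tcp [ 434.8 -324.3  247.8] q [-0.28  0.13 -0.25 -0.   -1.2  -1.13] F [-1.   -0.   -1.88] w 0.32165389786168164
shift cm [-8.205 32.736 -0.082] turn deg [ 0.07 -0.04 -0.14]
[[324.87805616  74.71747017]
 [324.62679136  90.26277648]
 [324.22250483 113.56288047]
 [324.09001774 120.81778446]]
```

View pics/s3.png

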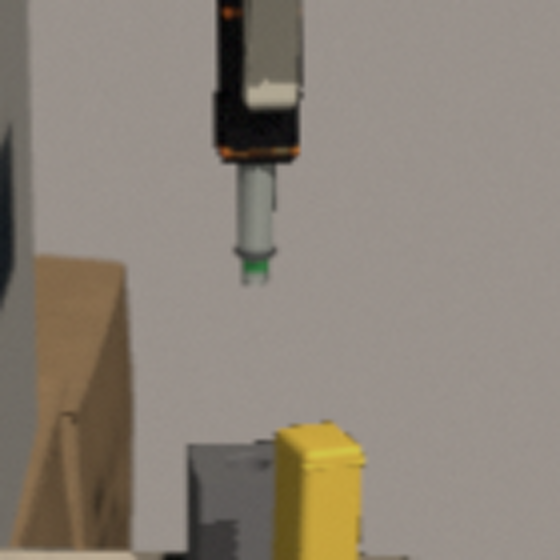

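Call:
arm_command --moves '[{"travel": [-0.4, 1.6, 0], "rot": [0, 0, 0], "grip": 0}, {"travel": [-0.8, 3.2, 0], "rot": [0, 0, 0], "grip": 0}, {"travel": [-0.8, 3.2, 0], "rot": [0, 0, 0], "grip": 0}, {"travel": [-0.8, 3.2, 0], "rot": [0, 0, 0], "grip": 0}, {"travel": [-0.8, 3.2, 0], "rot": [0, 0, 0], "grip": 0}, {"travel": [-0.8, 3.2, 0], "rot": [0, 0, 0], "grip": 0}, {"travel": [-0.8, 3.2, 0], "rot": [0, 0, 0], "grip": 0}, {"travel": [-0.8, 3.2, 0], "rot": [0, 0, 0], "grip": 0}, {"travel": [-0.8, 3.2, 0], "rot": [0, 0, 0], "grip": 0}, {"travel": [-0.8, 3.2, 0], "rot": [0, 0, 0], "grip": 0}, {"travel": [-0.54, 2.34, 0], "rot": [0, 0, 0], "grip": 0}, {"travel": [0, 0, 2], "rot": [0, 0, 0], "grip": 0}, {"travel": [0, 0, 3], "rot": [0, 0, 0], "grip": 0}, {"travel": [0, 0, 3], "rot": [0, 0, 0], "grip": 0}, {"travel": [0, 0, 3], "rot": [0, 0, 0], "grip": 0}, {"travel": [0, 0, 1.5], "rot": [0, 0, 0], "grip": 0}, {"travel": [0, 0, 0], "rot": [0, 0, 0], "grip": 0}, {"travel": [0, 0, 0], "rot": [0, 0, 0], "grip": 0}, {"travel": [0, 0, 0], "rot": [0, 0, 0], "grip": 0}, {"travel": [0, 0, 0], "rot": [0, 0, 0], "grip": 0}]'

```text
time: 8.25
tcp_pos: [465.6, 11.4, 124.7]
tool_rot: [-0.246, 3.13, 0.001]
wrist_force: [0.2, 0.7, -2.2]
gripper_width: 0.318
grip_force: 30.0
```

Run:
```python
from h import *
a=np.radians(9.1)
delta([464.8,11.8,96.6],frame([0,0,-1],[-np.sin(a),np.cos(a),0]))
s=grab('side');t=grab('top')
o=ctrl.observe();A=R.from_rotvec(o['tool_rot']).as_matrix();print(A.round(4).tolist())
tip=o['tcp_pos']+A[:,2]*86.6-A[:,0]*.6;print('tip',tip)
u,v=proj(s,[tip])[0];print(u,v,proj(s,[[464.8,11.8,10]]),proj(t,[tip,[464.8,11.8,10]]))
u,v=int(u),int(v)
a=cv2.resize(s['color'][max(v-60,0):v+40,u-50:u+50],(395,395),interpolation=cv2.INTER_CUBIC)
b=cv2.resize(t['color'][195:295,138:238],(395,395),interpolation=cv2.INTER_CUBIC)
cv2.imwrite('pics/p4.png',np.hstack([a,b])[...,::-1])
```

```text
t 8.25 tcp [465.6  11.4 124.7] q [ 0.45  0.11 -0.58  0.   -0.88 -1.86] F [ 0.16  0.71 -2.23] w 0.3178441957630629
shift cm [0.077 0.049 2.811] turn deg [ 0.02  0.11 -0.11]
[[-0.9877, -0.1561, 0.002], [-0.1561, 0.9877, 0.0008], [-0.0021, 0.0005, -1.0]]
tip [466.19272556  11.56402183  38.06995458]
302.4630066767421 276.35456269963026 [[303.2868742  292.95827524]] [[185.45416507 242.24717897]
 [187.58988569 244.76895423]]
```

View pics/p4.png

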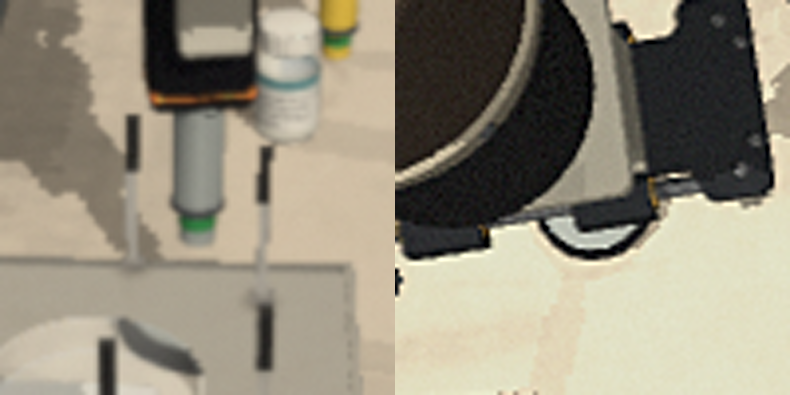

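The nose tip shows at side crop (197,243), which is original (302,277) and agrees with the prediction within about 1 px. The gauge hangs vertical above the plate, and the plate's edge is visible in the top view.

Call:
arm_command --moves '[{"travel": [0.13, 0.04, 1.0], "rot": [0, 0, 0], "grip": 0}, {"travel": [0, 0, 1.0], "rot": [0, 0, 0], "grip": 0}, {"travel": [0, 0, 0.5], "rot": [0, 0, 0], "grip": 0}, {"travel": [0, 0, 0], "rot": [0, 0, 0], "grip": 0}, {"travel": [0, 0, 0], "rot": [0, 0, 0], "grip": 0}, {"travel": [0, 0, 0], "rot": [0, 0, 0], "grip": 0}]'

```text
time: 8.85
tcp_pos: [463.9, 11.5, 99.2]
tool_rot: [-0.246, 3.131, 0.0]
wrist_force: [-0.8, 0.8, -2.1]
gripper_width: 0.319
grip_force: 30.0
```

Call:
arm_command --moves '[{"travel": [0, 0, 0.2], "rot": [0, 0, 0], "grip": 0}, {"travel": [0, 0, 0.2], "rot": [0, 0, 0], "grip": 0}, {"travel": [0, 0, 0.1], "rot": [0, 0, 0], "grip": 0}, {"travel": [0, 0, 0], "rot": [0, 0, 0], "grip": 0}, {"travel": [0, 0, 0], "rot": [0, 0, 0], "grip": 0}]'

```text
time: 9.27
tcp_pos: [464.0, 11.6, 93.9]
tool_rot: [-0.246, 3.131, 0.0]
wrist_force: [0.0, 0.3, 0.5]
gripper_width: 0.316
grip_force: 30.0
```

Call:
arm_command --moves '[{"travel": [0, 0, 0.2], "rot": [0, 0, 0], "grip": 0}, {"travel": [0, 0, 0], "rot": [0, 0, 0], "grip": 0}, {"travel": [0, 0, 0], "rot": [0, 0, 0], "grip": 0}]'

```text
time: 9.52
tcp_pos: [464.0, 11.6, 91.8]
tool_rot: [-0.246, 3.131, 0.0]
wrist_force: [2.1, 0.9, 2.8]
gripper_width: 0.322
grip_force: 30.0
```

Call:
arm_command --moves '[{"travel": [0, 0, 0], "rot": [0, 0, 0], "grip": 0}, {"travel": [0, 0, 0], "rot": [0, 0, 0], "grip": 0}, {"travel": [0, 0, 0], "rot": [0, 0, 0], "grip": 0}, {"travel": [0, 0, 0], "rot": [0, 0, 0], "grip": 0}, {"travel": [0, 0, 0], "rot": [0, 0, 0], "grip": 0}, {"travel": [0, 0, 0], "rot": [0, 0, 0], "grip": 0}]'

```text
time: 10.02
tcp_pos: [463.7, 11.4, 91.7]
tool_rot: [-0.246, 3.131, 0.0]
wrist_force: [2.6, 1.0, 1.9]
gripper_width: 0.312
grip_force: 30.0
```

Run:
```python
from h import *
s=grab('side');o=ctrl.observe();A=R.from_rotvec(o['tool_rot']).as_matrix();print(o['tcp_pos'],o['wrist_force'])
print(proj(s,[o['tcp_pos']+A[:,2]*k-A[:,0]*.6 for k in(28.6,72.6,86.6)]))
cv2.imwrite('pics/z5.png',cv2.resize(s['color'][235:315,262:342],(560,560),interpolation=cv2.INTER_CUBIC)[...,::-1])
F=[]
for i in range(6): grab('side');F.append(ctrl.observe()['wrist_force'][2])
print('F',np.mean(F),np.std(F))
```

```text
[463.64231167  11.46673923  91.69544907] [2.28591195 0.75137581 1.56266646]
[[304.02145022 261.13256345]
 [303.7232703  287.60389525]
 [303.62730735 295.68855292]]
F 2.1095346080069084 0.3625938925049911
```

View pics/z5.png

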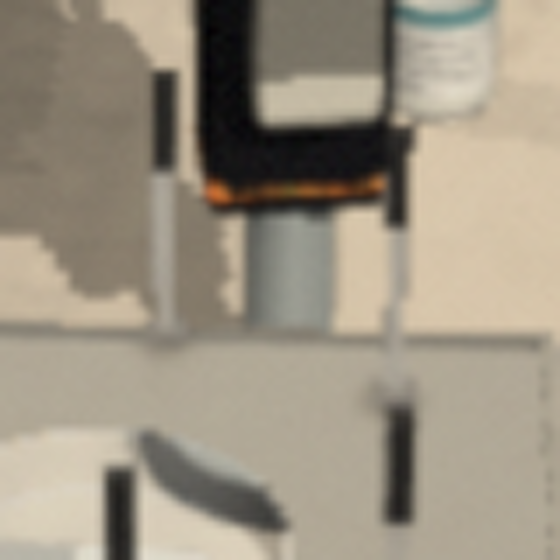

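The nose itself is hidden behind the fixture table. The neck stands upright over the plate, and the spring force is about 4.0 N (2.1 minus the −1.9 baseline), which means about 5 mm pushed in. I'll hold a little longer and then lift.

Call:
arm_command --moves '[{"travel": [0, 0, 0], "rot": [0, 0, 0], "grip": 0}, {"travel": [0, 0, 0], "rot": [0, 0, 0], "grip": 0}, {"travel": [0, 0, 0], "rot": [0, 0, 0], "grip": 0}, {"travel": [0, 0, 0], "rot": [0, 0, 0], "grip": 0}, {"travel": [0, 0, 0], "rot": [0, 0, 0], "grip": 0}, {"travel": [0, 0, -0.3], "rot": [0, 0, 0], "grip": 0}, {"travel": [0, 0, -0.6], "rot": [0, 0, 0], "grip": 0}, {"travel": [0, 0, -1.5], "rot": [0, 0, 0], "grip": 0}, {"travel": [0, 0, -3], "rot": [0, 0, 0], "grip": 0}, {"travel": [0, 0, -3], "rot": [0, 0, 0], "grip": 0}, {"travel": [0, 0, -3], "rot": [0, 0, 0], "grip": 0}, {"travel": [0, 0, -3], "rot": [0, 0, 0], "grip": 0}, {"travel": [0, 0, -1.5], "rot": [0, 0, 0], "grip": 0}, {"travel": [0, 0, 0], "rot": [0, 0, 0], "grip": 0}, {"travel": [0, 0, 0], "rot": [0, 0, 0], "grip": 0}, {"travel": [0, 0, 0], "rot": [0, 0, 0], "grip": 0}]'

```text
time: 11.7
tcp_pos: [461.9, 11.0, 249.2]
tool_rot: [0.245, -3.129, 0.0]
wrist_force: [0.2, 0.3, -2.9]
gripper_width: 0.314
grip_force: 30.0
```

```bash
cat >> h.py <<'E'
N=np.array([-.527,.010,.850]);N/=np.linalg.norm(N)
RC=np.array([610.6,-201.2,65.2])
def panel(off):
    Rt=frame(-N,[0,1,0]); delta(RC+N*(86.6+off)+Rt[:,0]*.6,Rt)
E
python3 - <<'E'
from h import *
panel(50)
E
```

```text
t 11.7 tcp [461.9  11.  249.2] q [ 0.45 -0.01 -0.4  -0.   -1.19 -1.87] F [ 0.24  0.34 -2.93] w 0.3144681999932766
shift cm [ -4.275 -22.01    6.808] turn deg [  3.03 -31.87   8.88]
```

Call:
arm_command --moves '[{"travel": [-0.4, -2, 0], "rot": [0, 0, 0], "grip": 0}, {"travel": [-0.7, -3.6, 0], "rot": [0, 0, 0], "grip": 0}, {"travel": [-0.7, -3.6, 0], "rot": [0, 0, 0], "grip": 0}, {"travel": [-0.7, -3.6, 0], "rot": [0, 0, 0], "grip": 0}, {"travel": [-0.7, -3.6, 0], "rot": [0, 0, 0], "grip": 0}, {"travel": [-0.7, -3.6, 0], "rot": [0, 0, 0], "grip": 0}, {"travel": [-0.4, -2, 0], "rot": [0, 0, 0], "grip": 0}, {"travel": [0, 0, 0], "rot": [0.4, -4, 1.1], "grip": 0}, {"travel": [0, 0, 0], "rot": [0.4, -4, 1.1], "grip": 0}, {"travel": [0, 0, 0], "rot": [0.4, -4, 1.1], "grip": 0}, {"travel": [0, 0, 0], "rot": [0.4, -4, 1.1], "grip": 0}, {"travel": [0, 0, 0], "rot": [0.4, -4, 1.1], "grip": 0}, {"travel": [0, 0, 0], "rot": [0.4, -4, 1.1], "grip": 0}, {"travel": [0, 0, 0], "rot": [0.4, -4, 1.1], "grip": 0}, {"travel": [0, 0, 0], "rot": [0.4, -4, 1.1], "grip": 0}, {"travel": [0, 0, 0], "rot": [0, 0, 0], "grip": 0}, {"travel": [0, 0, 0], "rot": [0, 0, 0], "grip": 0}, {"travel": [0, 0, 0], "rot": [0, 0, 0], "grip": 0}]'

```text
time: 13.2
tcp_pos: [540.1, -199.2, 249.9]
tool_rot: [0.0, 2.584, -0.016]
wrist_force: [0.2, -0.2, -1.4]
gripper_width: 0.318
grip_force: 30.0
```

Run:
```python
from h import *
panel(50);panel(15)
```

```text
t 13.2 tcp [ 540.1 -199.2  249.9] q [-0.01 -0.1  -0.62  0.01 -0.5  -1.57] F [ 0.19 -0.22 -1.4 ] w 0.3183879442553189
shift cm [3.817 0.02  5.747] turn deg [-0.09  0.16  0.17]
t 13.2 tcp [ 540.1 -199.2  249.9] q [-0.01 -0.1  -0.62  0.01 -0.5  -1.57] F [ 0.19 -0.22 -1.4 ] w 0.3183879442553189
shift cm [3.827 0.026 9.247] turn deg [-0.09  0.16  0.17]
```

Call:
arm_command --moves '[{"travel": [1.9, 0, 0], "rot": [-0.1, 0.15, 0.15], "grip": 0}, {"travel": [1.9, 0.02, 1], "rot": [0, 0, 0], "grip": 0}, {"travel": [0, 0, 3], "rot": [0, 0, 0], "grip": 0}, {"travel": [0, 0, 3], "rot": [0, 0, 0], "grip": 0}, {"travel": [0, 0, 2], "rot": [0, 0, 0], "grip": 0}, {"travel": [0, 0, 0], "rot": [0, 0, 0], "grip": 0}, {"travel": [0, 0, 0], "rot": [0, 0, 0], "grip": 0}, {"travel": [0, 0, 0], "rot": [0, 0, 0], "grip": 0}, {"travel": [0, 0, 0], "rot": [0, 0, 0], "grip": 0}]'

```text
time: 13.95
tcp_pos: [556.2, -200.0, 155.2]
tool_rot: [0.004, 2.582, -0.013]
wrist_force: [-0.8, -0.5, -2.5]
gripper_width: 0.318
grip_force: 30.0
```

Run:
```python
from h import *
panel(0)
s=grab('side');t=grab('top');o=ctrl.observe();A=R.from_rotvec(o['tool_rot']).as_matrix()
tip=o['tcp_pos']+A[:,2]*86.6-A[:,0]*.6
print('tip',tip,'axis dot',A[:,2]@-N,'off',(tip-RC)@N,proj(s,[tip,RC]),proj(t,[tip,RC]))
a=cv2.resize(s['color'][140:240,170:270],(395,395),interpolation=cv2.INTER_CUBIC)
b=cv2.resize(t['color'][114:214,249:349],(395,395),interpolation=cv2.INTER_CUBIC)
cv2.imwrite('pics/r6.png',np.hstack([a,b])[...,::-1])
```

```text
t 13.95 tcp [ 556.2 -200.   155.2] q [-0.01  0.04 -0.74  0.01 -0.23 -1.57] F [-0.82 -0.51 -2.47] w 0.3181180317917004
shift cm [ 0.182 -0.014  1.855] turn deg [ 0.    0.23 -0.01]
tip [ 602.48012504 -200.8721821    82.36193402] axis dot 0.9999881340062087 off 18.866992831708295 [[227.10411952 184.50944085]
 [223.13943675 193.34517636]] [[299.50858427 164.83411818]
 [298.99077155 163.16200021]]
```

View pics/r6.png

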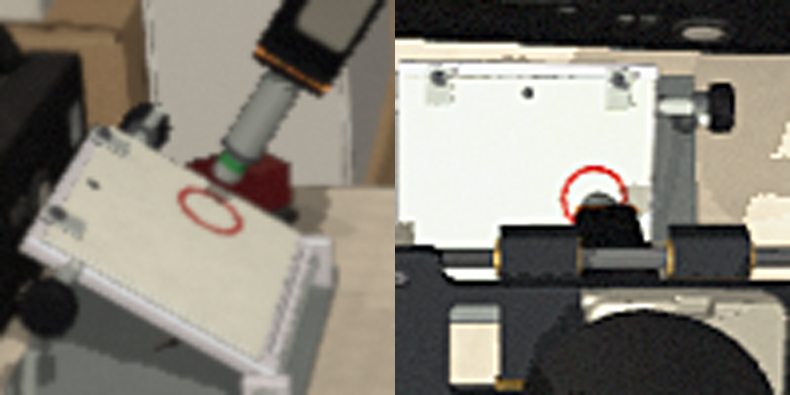

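The side crop shows the tip at (224,178), above the ring centred at (211,210) (original (226.7,185) and (223.4,193)). Both match the predictions within 1 px, and the gauge is square to the panel. I'll trim and advance.

Call:
arm_command --moves '[{"travel": [0.18, 0, 0.5], "rot": [0, 0.2, 0], "grip": 0}, {"travel": [0, 0, 0.5], "rot": [0, 0, 0], "grip": 0}, {"travel": [0, 0, 0.4], "rot": [0, 0, 0], "grip": 0}, {"travel": [0, 0, 0.1], "rot": [0, 0, 0], "grip": 0}, {"travel": [0, 0, 0], "rot": [0, 0, 0], "grip": 0}, {"travel": [0, 0, 0], "rot": [0, 0, 0], "grip": 0}, {"travel": [0, 0, 0], "rot": [0, 0, 0], "grip": 0}, {"travel": [0, 0, 0], "rot": [0, 0, 0], "grip": 0}]'

```text
time: 14.72
tcp_pos: [562.1, -200.1, 140.5]
tool_rot: [0.004, 2.587, -0.013]
wrist_force: [0.2, -0.0, -2.5]
gripper_width: 0.318
grip_force: 30.0
```

```bash
cat >> h.py <<'E'
def rep(n=6):
    F=[]
    for i in range(n): s=grab('side');F.append(ctrl.observe()['wrist_force'])
    o=ctrl.observe();A=R.from_rotvec(o['tool_rot']).as_matrix()
    tip=o['tcp_pos']+A[:,2]*86.6-A[:,0]*.6;B=frame(-N,[0,1,0]);print('t',o['time'],'tip in panel axes',((tip-RC)@B).round(2),'tilt',np.degrees(np.arccos(A[:,2]@-N)).round(2),'F',np.mean(F,0).round(2),'F.n',(np.mean(F,0)@-A[:,2]).round(2),np.std(F,0).round(2))
    return s
E
python3 -c "
from h import *
rep()"
```

```text
t 15.0167 tip in panel axes [ 1.05  0.2  -2.94] tilt 0.02 F [-0.13  0.2  -1.91] F.n -1.55 [0.29 0.44 0.49]
```

Call:
arm_command --moves '[{"travel": [-0.1, 0, 0.1], "rot": [0, 0, 0], "grip": 0}, {"travel": [0, 0, 0.2], "rot": [0, 0, 0], "grip": 0}, {"travel": [0, 0, 0.2], "rot": [0, 0, 0], "grip": 0}, {"travel": [0, 0, 0.05], "rot": [0, 0, 0], "grip": 0}, {"travel": [0, 0, 0], "rot": [0, 0, 0], "grip": 0}, {"travel": [0, 0, 0], "rot": [0, 0, 0], "grip": 0}, {"travel": [0, 0, 0], "rot": [0, 0, 0], "grip": 0}]'

```text
time: 15.6
tcp_pos: [566.0, -200.2, 136.5]
tool_rot: [0.004, 2.586, -0.013]
wrist_force: [-1.2, -0.5, 1.5]
gripper_width: 0.316
grip_force: 30.0
```

```bash
python3 -c "
from h import *
rep(10)"
```

```text
t 16.1 tip in panel axes [-0.26  0.18  2.56] tilt 0.01 F [ 0.02 -0.25  1.12] F.n 0.94 [0.39 0.71 0.6 ]
```

Call:
arm_command --moves '[{"travel": [0, 0, 0.1], "rot": [0, 0, 0], "grip": 0}, {"travel": [0, 0, 0.1], "rot": [0, 0, 0], "grip": 0}, {"travel": [0, 0, 0.07], "rot": [0, 0, 0], "grip": 0}, {"travel": [0, 0, 0], "rot": [0, 0, 0], "grip": 0}, {"travel": [0, 0, 0], "rot": [0, 0, 0], "grip": 0}, {"travel": [0, 0, 0], "rot": [0, 0, 0], "grip": 0}, {"travel": [0, 0, 0], "rot": [0, 0, 0], "grip": 0}, {"travel": [0, 0, 0], "rot": [0, 0, 0], "grip": 0}]'

```text
time: 16.77
tcp_pos: [567.4, -200.2, 134.1]
tool_rot: [0.004, 2.587, -0.013]
wrist_force: [-0.2, -0.1, 2.8]
gripper_width: 0.321
grip_force: 30.0
```

Run:
```python
from h import *
s=rep(12)
t=grab('top')
a=cv2.resize(s['color'][155:225,190:260],(560,560),interpolation=cv2.INTER_CUBIC)
cv2.imwrite('pics/f7.png',a[...,::-1])
# zero plate still in place?
hm=[]
h,w=t['depth'].shape;vv,uu=np.mgrid[215:275,155:225];P=dep(t,np.c_[uu.ravel(),vv.ravel()])
q=P[(P[:,2]>6)&(P[:,2]<16)];print('plate',(np.percentile(q,2,0)+np.percentile(q,98,0))/2,len(q))
```

```text
t 17.3667 tip in panel axes [0.08 0.18 5.33] tilt 0.03 F [0.   0.31 2.9 ] F.n 2.46 [0.37 0.41 0.4 ]
plate [482.97647445  11.81567446   8.91407408] 156
```

View pics/f7.png

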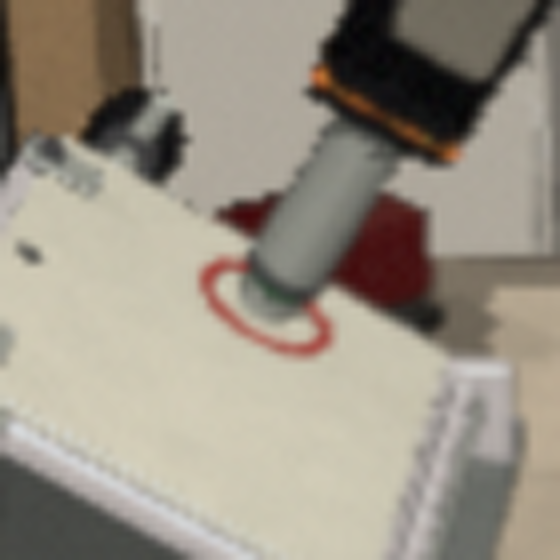

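The nose sits in the middle of the red ring (crop (268,305)) with a thin green sliver left at the neck mouth. The spring force is 4.0 N, so about 5 mm is pushed in. The zero plate's y is unchanged. I'm handing in.

```bash
python3 -c "
from h import *
print(ctrl.finish_job())"
```

```text
the job is handed in; nothing more can be done
None
```

The gauge was zeroed on the steel plate at about 4 N for more than a second, and the job was handed in at about 17.4 s with it held square in the red ring at about 4 N, roughly 5 mm into the green band; the arm hid part of the zero plate in the last view, so only its y position was checked afterwards.

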